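Shift the speed lever of a bench polisher through its zigzag gate

TASK

Change the polishing machine over to its other speed: slide the small thumb latch above the selector cover to the left so that the sprung cover drops fully open, then guide the ball-topped lever through the zigzag gate from the lower left slot all the way up into the end of the upper right slot. Leave the cover hanging open and leave the screw tin and the tape measure beside the machine where they are.

Things in the scene. Friction and masses are not known exactly. Their poses are not given: they have to be found in the camera images.
- panel: sloping panel of the grey bench polisher, 150 mm wide, fixed. Origin: centre of the zigzag gate, 115 mm over the bench. x points up the slope (28 deg from level, away from the robot), y left, z out of the panel (28 deg from vertical, toward the robot). The motor overhangs: underside 400 mm up, column 30 mm behind the latch; so the latch must be reached tilted, along -z; the lever also with 15 deg.
- gate0 (a point): where the knob's centre is with the lever at the end of the lower left slot. Gate: a slot 12 mm wide in a steel plate (face 4 mm out of the panel origin, +-46 mm), shaft 8 mm. Panel frame: shaft corners (x, y) mm: (-24,24) (8,24) (8,0) (-8,0) (-8,-24) (24,-24): up, right, down, right, up, square corners. gate0..gate5 are the knob centres at these corners.
- gate1 (a point): knob centre at the top of the left slot, panel (x, y) about (11, 32) mm. The lever turns about panel point (0, 0, -120) mm; the knob centre, 162 mm from it, moves on a sphere (about 1.35 x the shaft's move at the plate); between neighbouring corners it departs at most 1.5 mm, along panel z, from the straight line. At the knob the slot leaves 2.7 mm of play to either side.
- gate2 (a point): knob centre at the top of the middle leg, about (11, 0) mm in panel x, y.
- gate3 (a point): knob centre at the foot of the middle leg, about (-11, 0) mm in panel x, y. Over the panel: the motor is a drum 140 mm thick lying crosswise, axis 470 mm over the bench and 90 mm behind the gate centre, with 154 mm felt wheels 24 mm wide on its shaft, 126 mm to either side of the middle: bring the gripper in from the front.
- gate4 (a point): knob centre at the foot of the right slot, about (-11, -32) mm in panel x, y.
- gate5 (a point): knob centre with the lever at the end of the upper right slot, the goal, about (31, -31) mm in panel x, y; the slot lets it go 2.7 mm farther. Above it a step of the housing, from panel x = 63 mm, stands 57 mm out of the panel and carries the latch.
- knob (a point): centre of the lever's black ball knob, 27 mm diameter, about 38 mm above the gate plate's face, on an 8 mm steel shaft along the lever. It is under the cover until that is open. The lever stays where it is left and takes about 1 N to move; as it leans the ball must turn between the fingers, so hold it lightly (20 to 25 N): a tight grip resists.
- lever_v (a joint): angle of the lever up (+) and down (-) the panel's slope, rad; 0 is perpendicular to the panel, +0.197 is the centre of the slot's upper end (0.21 at the very end). It starts somewhere from -0.20 to -0.05.
- lever_u (a joint): angle of the lever to the right (+, panel -y) or left (-), rad; it starts near -0.197 in the left slot and is +0.197 in the right slot.
- latch_button (a point): middle of the free part of the latch's upright button (12 x 12 mm, 14 mm free): 6 mm under its top, 73 mm out of the panel; at the start at panel (x, y) = (92, 0) mm. Its base is 20 mm wide, top 8 mm under this point; a tongue runs from it down the slope over the cover's tab. The housing step's face is 16 mm under this point.
- latch (a joint): travel of the thumb latch to the left (panel +y), m; 0 latched, end of travel 0.018; the cover is free from about 0.013. Takes about 1.5 N; it stays where it is left.
- cover (a joint): opening of the bent aluminium cover (128 mm wide, front plate 61 mm out of the panel), rad: 0 shut, held by a tab under the latch; 2.65 fully open. Hinged at panel x = -68 mm; once the latch is slid it springs open toward the robot within about 2 s and then lies level, 20 mm over the bench, reaching 0.20 m ahead of the gate centre.
- screw_tin: round open tin of screws, 77 mm across, 30 mm high, standing on the bench left of the machine; not to be moved. Origin: centre of its underside
- tape_measure: yellow and black tape measure, 36 x 88 x 62 mm, standing on the bench right of the machine; not to be moved. Origin: centre of its underside

How it is judged:
By the outcome, as a careful person would: the job done as asked, in the order asked, and still so for the second after the job is handed in, with the robot touching nothing.
It also fails if it takes over 45 s, if anything falls off the work surface, if the arm or the gripper's body presses on something with over 40 N, if the wrist force passes 120 N, or if a joint passes its speed limit or range.

ROBOT

A 6-joint arm with a two-finger parallel gripper is mounted at the origin on a cart in front of the work surface, level with it; the furniture and walls round the work are solid. World frame = base frame: x ahead of the robot, y to its left, z up, the work surface at z = 0. Lengths are in mm, angles in rad, forces in N, time in s.
With the tool pointing down it reaches from about 350 to 925 mm from the base axis. Payload 6.4 kg.
Tool frame: the origin (TCP) lies between the finger pads; the fingertips stand 14 mm ahead of it and the grasp point (between the pads) lies 5 mm behind it (arm.tips_ahead is the z of the fingertips in the tool frame, in mm); z points along the fingers, y is the line along which they close (so a half turn about z gives the same grasp; the last joint's range is limited). The gripper opens to 85 mm and grips with 20 to 120 N. Pads are 22 mm wide; open, the fingers measure 114 mm over their backs; the gripper's body (76 mm by 85 mm) begins 54 mm behind the grasp point. The pads swing forward as they close: fully open they stand 13 mm farther back than shut.
Start: joints at [-1.275, 0.245, 1.558, -0, 1.339, -0.174], TCP at [294.267, -579.587, 245.29] pointing down, gripper open.
Joint ranges: [-3.13, 3.13], [-1.02, 2.26], [0.13, 2.54], [-0.95, 4.09], [0.21, 2.88], [-2.74, 2.74]. Speed limits (rad/s): [2.57, 2.57, 3.14, 3.14, 3.14, 3.14].

INTERFACE

Orientations are given as a rotation vector (axis times angle).
In Python, from bench import arm gives the robot as it stands.
- The arm moves only by the shell command python3 -m creep 'ROWS' [FORCE]. ROWS is JSON, a list of rows, each an object of numbers: "fingers": the opening, from 0 (shut) to 1 (fully open); "tx", "ty", "tz": the shift along the tool's x, y, z scaled (see below); "turn": the turn about the tool's z scaled (see below). In form: [{"fingers": .., "tx": .., "ty": .., "tz": .., "turn": ..}, ...]. A call has 1 to 8 rows; each row shifts and turns the commanded pose from where the row before left it, along the tool's axes as they then stand; what a row does not reach is not made up. The controller multiplies each number of a shift by 0.03 m and each number of a turn by 4 degrees. A row lasts 1/12 s, in which the tool goes at most 41.7 mm and 7.16 degrees, less where a joint would pass 70% of its speed; a pose out of reach is approached as far as the arm can. A call with a number of a shift or a turn outside -1 to 1 is refused whole. A call with a gripper value outside its range is refused whole. The fingers move at their own pace and stop on an object; FORCE is the grip in N (left out, the last holds). Time passes only in rows, so rows that do not move let the fingers close. It gives the time, the measured TCP pose, the force, the opening and the grip force at its end, in the units of the state.
- arm.observe(): the state, without advancing time (a new reading comes with each control period).
- arm.snapshot(name): name is "scene" or "top" or "wrist"; returns the picture (400x640x3 uint8, blue, green, red); there is no depth.
- arm.camera_info(name): a dict with "vfov" (degrees; the focal length in pixels is half the picture's height over the tangent of half this angle, whatever the lens; pixels are square), "cx", "cy" (the principal point, pixels), "xyz" and "orientation" of the camera in the world. Camera axes: x right, y down, z forward; pixel columns grow to the right and rows downward; lengths in mm; the calibration is good to about 2 mm. A picture is of the moment at which its call begins: read the wrist's pose just before it. camera_info takes no time and is no camera call; for the wrist camera it gives the pose at the moment of the call.
- arm.finish_job(): hands the job in; it is judged then, once.
Trained networks look in the newest picture that a camera, given by its name, has taken for a name from the list of things; names that differ only in an ending like _2 or _b are one class to them, and where a whole thing is asked for, a point or a joint stands for the part that bears it (a point fixed in the world has none). Each returns a list of dicts, best first, with "p" (0 to 1); they miss things now and then, are a little off and sometimes report something else, mostly with a low value. They report only what shows in the picture. A call takes as long as a camera call.
- arm.spot_in(camera, name): "box" ([left, top, right, bottom] in pixels, round what is visible of it).
- arm.masks_of(camera, name): "region" (400x640 bool, what is visible of it) and "box" ([left, top, right, bottom] in pixels, round what is visible of it).
- arm.pinpoint(camera, name): "centre" ([column, row] in pixels: a listed point, or the origin of a listed thing).
The state is a dict: "time": time; "qpos": joint angles; "qd": joint speeds; "effort": joint torques, N m; "ee_pos": TCP position; "tcp_rot": TCP orientation; "wrist_force": force on the tool from outside, world axes, zero at the start; "moment": the same for the moment, N m; "gripper_width": finger opening in mm; "finger_force": force on a finger pad.
Only numpy, scipy, OpenCV 4.12 (cv2) and the standard library are available. Lean on these libraries where they do the work, as an engineer would, in place of code of your own. Each camera call takes 0.05 s, during which the arm holds its last target. There are 200 camera calls.

## Working session

There is one attempt and no reset: what is moved stays moved. The work goes in short steps, Python scripts to look and compute and a shell command to move; the robot and the scene stay as the last step left them, time stands still between calls to the robot, and variables do not carry over. Pictures are saved under pics/ and viewed, at most 10 in all, crops included, and the job is handed in when it is done.

```bash
ls; mkdir -p pics; python3 - <<'E'
from bench import arm
import cv2
o=arm.observe(); print({k:o[k] for k in o})
for n in ("scene","top","wrist"):
    c=arm.camera_info(n); print(n,c)
ims=[]
for n in ("scene","top"):
    im=arm.snapshot(n); ims.append(im)
    for t in ("latch_button","gate0","gate5","gate2","panel","knob","screw_tin","tape_measure"):
        print(n,t,[(r['p'],r['centre']) for r in arm.pinpoint(n,t)[:2]])
    cv2.imwrite(f"pics/{n}0.png",im)
E
```

```text
pics
{'time': 0.0, 'qpos': array([-1.27513668e+00,  2.45806903e-01,  1.55904721e+00,  1.81074704e-05,
        1.33868239e+00, -1.74100101e-01]), 'qd': array([ 7.65755803e-04, -4.88272552e-05,  3.23995271e-04, -1.62078301e-04,
       -2.95836917e-04,  8.12287993e-04]), 'effort': array([-1.38293697e-03, -4.29510498e+01, -3.26129651e+01, -2.16359540e-04,
        5.30672434e-03, -1.79244080e-05]), 'ee_pos': array([ 294.08619232, -579.06119479,  244.16703498]), 'tcp_rot': array([-3.05344526e+00, -7.30672610e-01,  1.57749204e-04]), 'wrist_force': array([-0.77268924,  0.53144963,  0.15147868]), 'moment': array([-0.03382962, -0.0299935 , -0.03619966]), 'finger_force': 0.0, 'gripper_width': 85.33194298314963}
scene {'vfov': 49.01530561919701, 'cx': 319.65363168495287, 'cy': 199.1751648580458, 'xyz': array([ 84.25891232, 783.82120062, 582.48207784]), 'orientation': array([-0.73143394,  2.2835989 , -1.4981807 ])}
top {'vfov': 51.09022752002464, 'cx': 317.2019080318711, 'cy': 208.04043641171793, 'xyz': array([ 4.51172407e+02, -4.46515408e-01,  9.74127419e+02]), 'orientation': array([-2.09399817,
[... 270 characters left out ...]
5, 178.1])]
scene gate0 [(0.86, [301.3, 216.1]), (0.77, [296.8, 228.4])]
scene gate5 [(0.86, [301.3, 216.1]), (0.77, [296.8, 228.4])]
scene gate2 [(0.86, [301.3, 216.1]), (0.77, [296.8, 228.4])]
scene panel [(0.62, [293.9, 226.0]), (0.5, [273.7, 177.0])]
scene knob []
scene screw_tin [(0.68, [279.2, 311.8])]
scene tape_measure [(0.97, [345.5, 242.5])]
top latch_button [(0.53, [295.5, 154.3])]
top gate0 [(0.95, [312.4, 199.1]), (0.93, [280.1, 211.1])]
top gate5 [(0.95, [312.4, 199.1]), (0.93, [280.1, 211.1])]
top gate2 [(0.95, [312.4, 199.1]), (0.93, [280.1, 211.1])]
top panel [(0.74, [302.6, 193.9])]
top knob []
top screw_tin [(0.88, [241.3, 236.7])]
top tape_measure [(0.78, [377.1, 221.9])]
```

View pictures.

View pics/scene0.png

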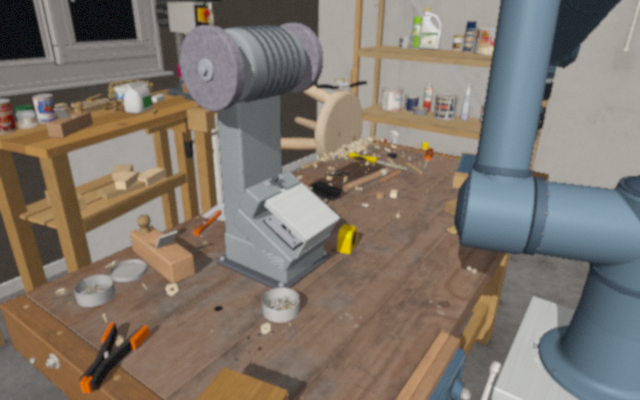

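View pics/top0.png

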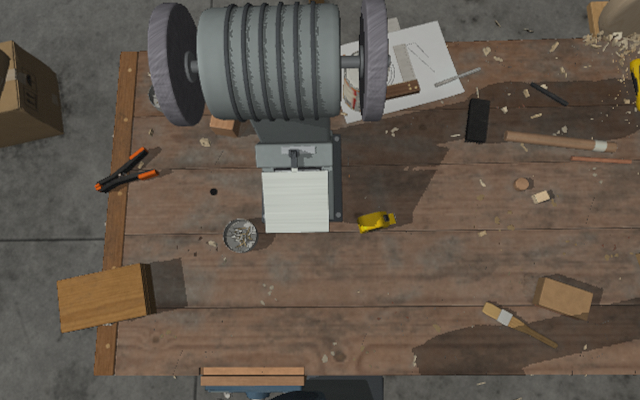

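```bash
cat > h.py <<'E'
import numpy as np, cv2
from bench import arm
from scipy.spatial.transform import Rotation as R
from scipy.optimize import least_squares
def proj(c,P):
    f=200/np.tan(np.radians(c['vfov'])/2)
    q=R.from_rotvec(c['orientation']).inv().apply(np.atleast_2d(P)-c['xyz'])
    return np.c_[f*q[:,0]/q[:,2]+c['cx'],f*q[:,1]/q[:,2]+c['cy']]
def ray(c,uv,z):
    f=200/np.tan(np.radians(c['vfov'])/2)
    d=R.from_rotvec(c['orientation']).apply([(uv[0]-c['cx'])/f,(uv[1]-c['cy'])/f,1])
    return c['xyz']+d*(z-c['xyz'][2])/d[2]
a=np.radians(28)
def Rp(yaw): return R.from_euler('z',yaw)*R.from_matrix(np.array([[np.cos(a),0,-np.sin(a)],[0,1,0],[np.sin(a),0,np.cos(a)]]))
def panel(p,q): # p=(x,y,yaw)
    return Rp(p[2]).apply(np.atleast_2d(q))+[p[0],p[1],115]
E
python3 - <<'E'
from h import *
ct,cs=arm.camera_info('top'),arm.camera_info('scene')
for n in('top','scene'):
    arm.snapshot(n)
    for t in ('cover','tape_measure','screw_tin','latch'):
        for r in arm.masks_of(n,t)[:2]:
            m=r['region'].astype(np.uint8)
            k=max(cv2.findContours(m,0,2)[0],key=cv2.contourArea)
            print(n,t,round(r['p'],2),r['box'],m.sum(),cv2.approxPolyDP(k,4,True)[:,0].tolist() if t=='cover' else '')
E
```

```text
top cover 0.91 [263.0, 166.3, 329.5, 233.0] 4009 [[262, 174], [268, 232], [328, 229], [325, 171], [294, 168]]
top tape_measure 0.77 [358.4, 210.3, 395.5, 231.9] 613 
top screw_tin 0.68 [224.2, 222.5, 259.6, 252.5] 926 
top latch 0.39 [254.9, 136.7, 334.9, 231.9] 6501 
scene cover 0.68 [266.3, 186.1, 338.3, 256.5] 2579 [[302, 185], [266, 203], [304, 243], [297, 256], [324, 238], [337, 220]]
scene tape_measure 0.65 [336.3, 224.3, 357.9, 252.9] 481 
scene tape_measure 0.16 [235.1, 172.6, 335.8, 274.3] 6324 
scene screw_tin 0.6 [261.1, 290.1, 299.2, 325.5] 1144 
scene latch 0.6 [273.2, 175.4, 280.1, 186.8] 75 
scene latch 0.39 [232.6, 170.7, 338.5, 278.1] 6431
```

```bash
python3 -c "
import cv2
t=cv2.imread('pics/top0.png')[120:245,215:405]; cv2.imwrite('pics/c1.png',cv2.resize(t,None,fx=4,fy=4,interpolation=2))"
```

```text
(no output)
```

View pics/c1.png

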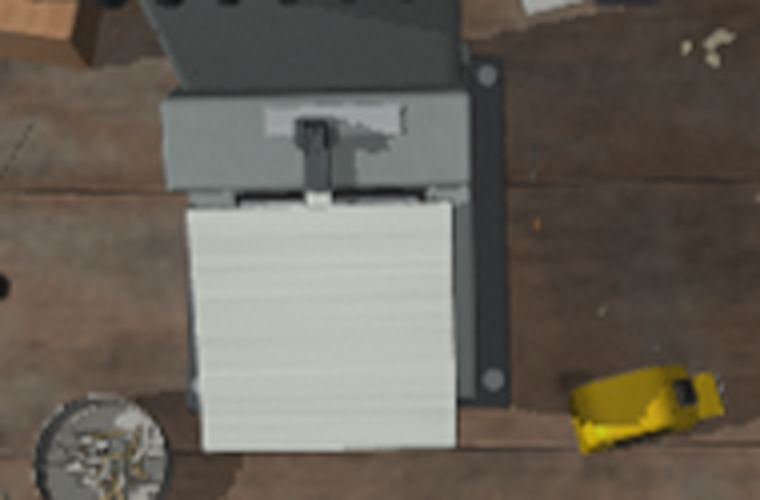

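```bash
python3 - <<'E'
from h import *
ct,cs=arm.camera_info('top'),arm.camera_info('scene')
uv=np.array([[256.8,167.5],[332.5,166.8],[262,172.5],[328.3,170.8],[266,232.5],[329,231.5],[295.5,154.3]])
def pts(v): return [[63,75,57],[63,-75,57],[v[3],64,61],[v[3],-64,61],[v[4],64,61],[v[4],-64,61],[92,0,73]]
def f(v):
    r=(proj(ct,panel(v,pts(v)))-uv)
    s=proj(cs,panel(v,[[92,0,73]]))-[270.5,178.1]
    return np.r_[r.ravel(),0.3*s.ravel()]
s=least_squares(f,[590,30,0,55,-68],loss='soft_l1'); v=s.x
print(v,np.degrees(v[2])); print(np.round(s.fun.reshape(-1,2),1))
for k,q in dict(latch=(92,0,73),gate0=(-31,31,36),gate5=(31,-31,36),g1=(11,32,38)).items(): print(k,panel(v,[q]).round(1))
print('proj knob', proj(ct,panel(v,[[-31,31,36],[31,-31,36]])))
for t,uvt in dict(tin=(241.3,236.7),tape=(377.1,221.9)).items(): print(t,ray(ct,uvt,0))
E
```

```text
[ 6.48175559e+02  7.02869765e+01 -4.43373364e-03  5.52717008e+01
 -6.91569670e+01] -0.2540342248398425
[[-0.2  0.4]
 [ 1.4 -0.1]
 [ 0.1 -0.3]
 [-0.1  0.3]
 [-0.1 -0.2]
 [ 0.2  0.2]
 [-1.7 -0.4]
 [ 1.6 -0.2]]
latch [[695.1  70.1 222.6]]
gate0 [[604.  101.5 132.2]]
gate5 [[658.5  39.2 161.3]]
g1 [[640.2 102.3 153.7]]
proj knob [[282.63818692 210.41566834]
 [312.01121707 180.56453718]]
tin [566.75212947 214.93452728   0.        ]
tape [ 597.00861886 -104.72402379    0.        ]
```

```bash
python3 -m creep '[{"fingers":0.3,"tz":-1},{"fingers":0.3,"tx":1,"tz":-0.5},{"fingers":0.3,"turn":-1}]' 25; python3 -c "
from bench import arm
o=arm.observe();print(o['qpos'],o['ee_pos'],o['tcp_rot'],o['gripper_width'])"
```

```text
[-1.27509276e+00  2.45116582e-01  1.55783768e+00  1.66335457e-05
  1.33867303e+00 -1.74086191e-01] [ 294.27142076 -579.57400599  245.25935459] [-3.05528760e+00 -7.31162519e-01 -2.20730990e-05] 85.48856263757293$[0]: bad value
```

```bash
python3 -m creep '[{"fingers":1,"tx":0,"ty":0,"tz":-1,"turn":0},{"fingers":1,"tx":1,"ty":0,"tz":0,"turn":0}]' 25; python3 -c "
from bench import arm
o=arm.observe();print(o['qpos'],o['ee_pos'],o['tcp_rot'],o['gripper_width'])"
```

```text
time: 1.57
ee_pos: [318.7, -569.6, 280.2]
tcp_rot: [3.05, 0.722, -0.002]
wrist_force: [-0.6, -1.1, 1.5]
gripper_width: 85.4
finger_force: 0.0
[-1.23336156  0.22129951  1.52161783 -0.00179218  1.39117082 -0.12706913] [ 318.72852643 -569.60581261  280.22793672] [ 3.04968615e+00  7.21816770e-01 -1.51511156e-03] 85.37392286753435
```

```bash
python3 -m creep '[{"fingers":0,"tx":0.55,"ty":-0.3,"tz":-0.25,"turn":-1},{"fingers":0,"tx":0.55,"ty":-0.3,"tz":-0.25,"turn":-1},{"fingers":0,"tx":0.55,"ty":-0.3,"tz":-0.25,"turn":-1},{"fingers":0,"tx":0.55,"ty":-0.3,"tz":-0.25,"turn":-1},{"fingers":0,"tx":0.55,"ty":-0.3,"tz":-0.25,"turn":-1},{"fingers":0,"tx":0.55,"ty":-0.3,"tz":-0.25,"turn":-1},{"fingers":0,"tx":0.55,"ty":-0.3,"tz":-0.25,"turn":-1},{"fingers":0,"tx":0.55,"ty":-0.3,"tz":-0.25,"turn":-1}]' 25
python3 -m creep '[{"fingers":0,"tx":0.63,"ty":0.03,"tz":-0.25,"turn":-1},{"fingers":0,"tx":0.63,"ty":0.03,"tz":-0.25,"turn":-1},{"fingers":0,"tx":0.63,"ty":0.03,"tz":-0.25,"turn":-1},{"fingers":0,"tx":0.63,"ty":0.03,"tz":-0.25,"turn":-1},{"fingers":0,"tx":0.63,"ty":0.03,"tz":-0.25,"turn":-1},{"fingers":0,"tx":0.63,"ty":0.03,"tz":-0.25,"turn":-1},{"fingers":0,"tx":0.63,"ty":0.03,"tz":-0.25,"turn":-1},{"fingers":0,"tx":0.63,"ty":0.03,"tz":-0.25,"turn":-1}]'
python3 -c "
from bench import arm
o=arm.observe();print(o['qpos'])"
```

```text
time: 2.23
ee_pos: [373.2, -426.0, 335.6]
tcp_rot: [2.732, 1.55, 0.0]
wrist_force: [-0.4, -0.3, -0.0]
gripper_width: -0.0
finger_force: 0.0
time: 2.9
ee_pos: [423.8, -285.4, 395.7]
tcp_rot: [2.199, 2.243, 0.0]
wrist_force: [0.8, 0.6, 1.0]
gripper_width: -0.1
finger_force: 0.0
[-8.14951440e-01 -1.72503821e-01  1.71693572e+00  1.02426718e-04
  1.59701627e+00 -8.34555067e-01]
```

```bash
python3 -m creep '[{"fingers":0,"tx":0.52,"ty":0.36,"tz":-0.25,"turn":-1},{"fingers":0,"tx":0.52,"ty":0.36,"tz":-0.25,"turn":-1},{"fingers":0,"tx":0.52,"ty":0.36,"tz":-0.25,"turn":-1},{"fingers":0,"tx":0.52,"ty":0.36,"tz":-0.25,"turn":-1},{"fingers":0,"tx":0.52,"ty":0.36,"tz":-0.25,"turn":-1},{"fingers":0,"tx":0.52,"ty":0.36,"tz":-0.25,"turn":-1},{"fingers":0,"tx":0.52,"ty":0.36,"tz":-0.25,"turn":-1},{"fingers":0,"tx":0.52,"ty":0.36,"tz":-0.25,"turn":-1}]' 25
python3 -m creep '[{"fingers":0,"tx":0.25,"ty":0.58,"tz":-0.25,"turn":-1},{"fingers":0,"tx":0.25,"ty":0.58,"tz":-0.25,"turn":-1},{"fingers":0,"tx":0.25,"ty":0.58,"tz":-0.25,"turn":-1},{"fingers":0,"tx":0.25,"ty":0.58,"tz":-0.25,"turn":-1},{"fingers":0,"tx":0.25,"ty":0.58,"tz":-0.25,"turn":-1},{"fingers":0,"tx":0.25,"ty":0.58,"tz":-0.25,"turn":-1},{"fingers":0,"tx":0.25,"ty":0.58,"tz":-0.25,"turn":-1},{"fingers":0,"tx":0.25,"ty":0.58,"tz":-0.25,"turn":-1}]'
python3 -m creep '[{"fingers":0,"tx":-0.05,"ty":0.63,"tz":-0.25,"turn":-1},{"fingers":0,"tx":-0.05,"ty":0.63,"tz":-0.25,"turn":-1},{"fingers":0,"tx":-0.05,"ty":0.63,"tz":-0.25,"turn":-1},{"fingers":0,"tx":-0.05,"ty":0.63,"tz":-0.25,"turn":-1},{"fingers":0,"tx":-0.05,"ty":0.63,"tz":-0.25,"turn":-1},{"fingers":0,"tx":-0.05,"ty":0.63,"tz":-0.25,"turn":-1}]'
python3 -c "
from bench import arm
o=arm.observe();print(o['qpos'])"
```

```text
time: 3.57
ee_pos: [474.4, -144.4, 455.7]
tcp_rot: [1.496, 2.762, 0.0]
wrist_force: [0.2, 0.4, -0.0]
gripper_width: 0.3
finger_force: 0.0
time: 4.23
ee_pos: [525.0, -3.6, 515.6]
tcp_rot: [-0.677, -3.068, -0.0]
wrist_force: [-0.1, 0.3, 0.9]
gripper_width: 0.2
finger_force: 0.0
time: 4.73
ee_pos: [563.1, 102.8, 560.5]
tcp_rot: [-0.024, -3.141, 0.0]
wrist_force: [0.4, 0.4, -0.1]
gripper_width: -0.1
finger_force: 0.0
[-1.74308887e-02 -2.98195698e-03  1.26927639e+00 -3.76636047e-06
  1.87552369e+00 -1.57275452e+00]
```

```bash
python3 -m creep '[{"fingers":0,"tx":-0.5,"ty":0.1,"tz":-1,"turn":0},{"fingers":0,"tx":-0.5,"ty":0.1,"tz":-1,"turn":0},{"fingers":0,"tx":-0.5,"ty":0.1,"tz":-1,"turn":0},{"fingers":0,"tx":-0.5,"ty":0,"tz":-1,"turn":0},{"fingers":0,"tx":-0.5,"ty":0,"tz":-1,"turn":0},{"fingers":0,"tx":-0.5,"ty":0,"tz":-1,"turn":0}]' 
python3 -c "
from bench import arm
o=arm.observe();print(o['qpos'])"
```

```text
time: 5.23
ee_pos: [650.6, 109.4, 738.0]
tcp_rot: [0.029, 3.139, 0.0]
wrist_force: [1.1, -0.4, 1.8]
gripper_width: -0.1
finger_force: 0.0
[-4.97801636e-03  4.37010409e-01  4.15692697e-01  2.82320270e-05
  2.28692558e+00 -1.55708739e+00]
```

```bash
python3 -m creep '[{"fingers":0,"tx":-0.5,"ty":0,"tz":-1,"turn":0},{"fingers":0,"tx":-0.5,"ty":0,"tz":-1,"turn":0},{"fingers":0,"tx":-0.5,"ty":0,"tz":-1,"turn":0}]' 
python3 -c "
from bench import arm
o=arm.observe();print(o['qpos'])"
```

```text
time: 5.48
ee_pos: [661.8, 102.3, 765.1]
tcp_rot: [0.03, 3.137, 0.007]
wrist_force: [2.5, 0.1, -3.4]
gripper_width: -0.1
finger_force: 0.0
[-0.01713232  0.58680307  0.1372974   0.006569    2.41278562 -1.56390713]
```

```bash
python3 -m creep '[{"fingers":0,"tx":-0.5,"ty":0,"tz":-1,"turn":0},{"fingers":0,"tx":-0.5,"ty":0,"tz":-1,"turn":0},{"fingers":0,"tx":-0.5,"ty":0,"tz":-1,"turn":0},{"fingers":0,"tx":-0.5,"ty":0,"tz":-1,"turn":0}]' 
python3 -c "
from bench import arm
o=arm.observe();print(o['qpos'])"
```

```text
time: 5.82
ee_pos: [631.6, 89.6, 810.1]
tcp_rot: [0.029, 3.058, 0.019]
wrist_force: [-0.1, -0.4, -0.3]
gripper_width: 0.0
finger_force: 0.0
[-0.04235792  0.52408923  0.12647298  0.02256964  2.40759725 -1.57705995]
```

```bash
python3 -m creep '[{"fingers":0,"tx":-0.5,"ty":0.3,"tz":-1,"turn":0},{"fingers":0,"tx":-0.5,"ty":0.3,"tz":-1,"turn":0},{"fingers":0,"tx":-0.5,"ty":0.3,"tz":-1,"turn":0},{"fingers":0,"tx":-0.5,"ty":0.3,"tz":-1,"turn":0}]' 
python3 -c "
from bench import arm
from scipy.spatial.transform import Rotation as R
o=arm.observe();print(o['qpos'],R.from_rotvec(o['tcp_rot']).as_matrix().round(3))"
```

```text
time: 6.15
ee_pos: [608.6, 111.3, 835.7]
tcp_rot: [0.027, 3.006, 0.034]
wrist_force: [-0.4, -0.5, -0.4]
gripper_width: -0.0
finger_force: 0.0
[-0.01098049  0.48324175  0.12650662  0.03318363  2.39678656 -1.53763688] [[-0.991  0.017  0.135]
 [ 0.02   1.     0.021]
 [-0.134  0.023 -0.991]]
```

```bash
python3 -m creep '[{"fingers":0,"tx":-1,"ty":0,"tz":-1,"turn":0},{"fingers":0,"tx":-1,"ty":0,"tz":-1,"turn":0},{"fingers":0,"tx":-1,"ty":0,"tz":-1,"turn":0},{"fingers":0,"tx":-1,"ty":0,"tz":-1,"turn":0},{"fingers":0,"tx":-1,"ty":0,"tz":-1,"turn":0},{"fingers":0,"tx":-1,"ty":0,"tz":-1,"turn":0}]' 
python3 -c "
from bench import arm
from scipy.spatial.transform import Rotation as R
o=arm.observe();print(o['qpos'],R.from_rotvec(o['tcp_rot']).as_matrix().round(3))"
```

```text
time: 6.65
ee_pos: [621.6, 81.0, 853.0]
tcp_rot: [0.029, 2.899, 0.058]
wrist_force: [0.4, -0.8, 0.3]
gripper_width: -0.1
finger_force: 0.0
[-0.07209368  0.46124554  0.12666527  0.07338993  2.31331213 -1.56704586] [[-0.971  0.015  0.24 ]
 [ 0.024  0.999  0.037]
 [-0.239  0.042 -0.97 ]]
```

```bash
python3 -m creep '[{"fingers":0,"tx":-1,"ty":0.6,"tz":-1,"turn":0},{"fingers":0,"tx":-1,"ty":0.6,"tz":-1,"turn":0},{"fingers":0,"tx":-1,"ty":0.6,"tz":-1,"turn":0},{"fingers":0,"tx":-1,"ty":0.6,"tz":-1,"turn":0}]' 
python3 -c "
from bench import arm
from scipy.spatial.transform import Rotation as R
o=arm.observe();print(o['qpos'],R.from_rotvec(o['tcp_rot']).as_matrix().round(3))"
```

```text
time: 6.98
ee_pos: [616.1, 126.7, 868.3]
tcp_rot: [0.025, 2.825, 0.076]
wrist_force: [-0.1, 0.1, -0.5]
gripper_width: 0.1
finger_force: 0.0
[ 0.00389051  0.44209562  0.127201    0.06286437  2.25487751 -1.50155735] [[-0.95   0.009  0.311]
 [ 0.026  0.998  0.05 ]
 [-0.31   0.055 -0.949]]
```

```bash
python3 -m creep '[{"fingers":0,"tx":-1,"ty":-0.7,"tz":-1,"turn":0},{"fingers":0,"tx":-1,"ty":-0.7,"tz":-1,"turn":0},{"fingers":0,"tx":-1,"ty":-0.7,"tz":-1,"turn":0},{"fingers":0,"tx":-1,"ty":-0.7,"tz":-1,"turn":0},{"fingers":0,"tx":-1,"ty":-0.7,"tz":-1,"turn":0},{"fingers":0,"tx":-1,"ty":-0.7,"tz":-1,"turn":0}]' 
python3 -c "
from bench import arm
from scipy.spatial.transform import Rotation as R
o=arm.observe();print(o['qpos'],R.from_rotvec(o['tcp_rot']).as_matrix().round(3))"
```

```text
time: 7.48
ee_pos: [608.2, -4.6, 903.8]
tcp_rot: [0.025, 2.725, 0.088]
wrist_force: [0.9, 0.2, 1.0]
gripper_width: 0.4
finger_force: 0.0
[-0.25819879  0.390649    0.12733441  0.20164718  2.22352924 -1.65523502] [[-0.915  0.005  0.404]
 [ 0.031  0.998  0.058]
 [-0.403  0.065 -0.913]]
```

```bash
cat > st.py <<'E'
from h import *
import sys
o=arm.observe();M=R.from_rotvec(o['tcp_rot']).as_matrix()
print('q',o['qpos'].round(3),'z',M[:,2].round(3),'y',M[:,1].round(3),'p',o['ee_pos'].round(1))
if len(sys.argv)>3:
    d=np.array([float(s) for s in sys.argv[1:4]])-o['ee_pos']
    print('units',(M.T@d/30).round(3))
E
python3 -m creep '[{"fingers":0,"tx":0.6,"ty":0,"tz":0.97,"turn":0},{"fingers":0,"tx":0.6,"ty":0,"tz":0.97,"turn":0},{"fingers":0,"tx":0.6,"ty":0,"tz":0.97,"turn":0},{"fingers":0,"tx":0.6,"ty":0,"tz":0.97,"turn":0},{"fingers":0,"tx":0.6,"ty":0,"tz":0.97,"turn":0},{"fingers":0,"tx":0.6,"ty":0,"tz":0.97,"turn":0},{"fingers":0,"tx":0.6,"ty":0,"tz":0.97,"turn":0},{"fingers":0,"tx":0.6,"ty":0,"tz":0.97,"turn":0}]'; python3 st.py 540 29 400
```

```text
time: 8.15
ee_pos: [574.8, 12.9, 658.9]
tcp_rot: [0.025, 2.725, 0.089]
wrist_force: [0.0, -0.6, 0.6]
gripper_width: -0.2
finger_force: 0.0
q [-0.24  -0.18   1.293  0.154  1.635 -1.752] z [ 0.403  0.059 -0.913] y [0.005 0.998 0.066] p [574.8  12.9 658.9]
units [ 4.55  -0.045  7.442]
```

```bash
python3 -m creep '[{"fingers":0,"tx":0.57,"ty":0,"tz":0.93,"turn":0},{"fingers":0,"tx":0.57,"ty":0,"tz":0.93,"turn":0},{"fingers":0,"tx":0.57,"ty":0,"tz":0.93,"turn":0},{"fingers":0,"tx":0.57,"ty":0,"tz":0.93,"turn":0},{"fingers":0,"tx":0.57,"ty":0,"tz":0.93,"turn":0},{"fingers":0,"tx":0.57,"ty":0,"tz":0.93,"turn":0},{"fingers":0,"tx":0.57,"ty":0,"tz":0.93,"turn":0},{"fingers":0,"tx":0.57,"ty":0,"tz":0.93,"turn":0}]'; python3 -m creep '[{"fingers":0,"tx":0,"ty":0,"tz":0,"turn":0}]'; python3 - <<'E'
from h import *
c=arm.camera_info('wrist'); print(c)
im=arm.snapshot('wrist'); cv2.imwrite('pics/w1.png',im)
for t in ('latch_button','latch'): print(t,[(r['p'],r['centre']) for r in arm.pinpoint('wrist',t)[:2]])
print([(r['p'],r['box']) for r in arm.spot_in('wrist','latch_button')[:2]])
v=[648.18,70.29,-.00443]
print(proj(c,panel(v,[[92,0,73],[92,0,79],[63,75,57],[63,-75,57],[55,64,61],[55,-64,61]])))
E
python3 st.py 651 29 323
```

```text
time: 8.82
ee_pos: [539.7, 30.2, 400.3]
tcp_rot: [0.025, 2.725, 0.089]
wrist_force: [0.4, -0.0, 0.3]
gripper_width: 0.2
finger_force: 0.0
time: 8.9
ee_pos: [536.7, 30.9, 392.1]
tcp_rot: [0.026, 2.74, 0.094]
wrist_force: [0.0, 0.3, -1.0]
gripper_width: 0.1
finger_force: 0.0
{'vfov': 64.85939225653689, 'cx': 319.27421619381244, 'cy': 198.1694513978785, 'xyz': array([410.7642133 ,  24.52665278, 479.6290785 ]), 'orientation': array([1.84841577, 1.79031531, 0.75250097])}
latch_button [(0.91, [344.6, 231.0])]
q [-0.221 -0.343  1.882  0.157  1.214 -1.799] z [ 0.402  0.059 -0.914] y [0.005 0.998 0.067] p [540.1  29.8 401.6]
units [-2.337 -0.182  3.877]Traceback (most recent call last):
  File "<stdin>", line 4, in <module>
ValueError: it knows: gate, knob, latch_button, panel, screw_tin, tape_measure
```

View pics/w1.png

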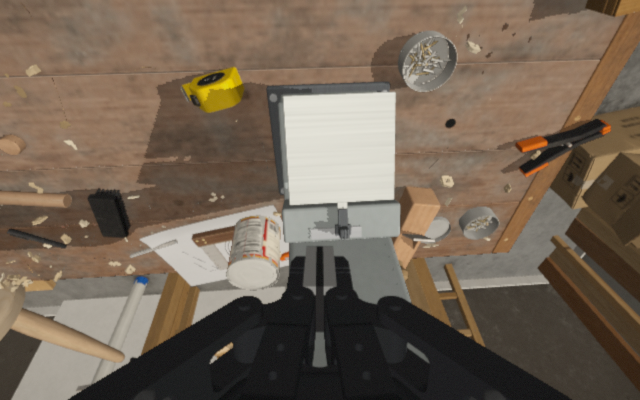

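```bash
python3 - <<'E'
from h import *
v=[648.18,70.29,-.00443]
for i in range(2):
    c=arm.camera_info('wrist'); arm.snapshot('wrist')
    r=arm.pinpoint('wrist','latch_button')[0]; print(r['p'],r['centre'], [q['box'] for q in arm.spot_in('wrist','latch_button')[:1]])
    print(ray(c,r['centre'],222.6), proj(c,panel(v,[[92,0,73],[55,64,61],[55,-64,61],[-69,64,61],[-69,-64,61],[63,75,57],[63,-75,57]])).round(1).tolist())
o=arm.observe(); print(o['ee_pos'])
im=cv2.imread('pics/w1.png')[70:300,240:440]; cv2.imwrite('pics/c2.png',cv2.resize(im,None,fx=2.6,fy=2.6,interpolation=2))
E
```

```text
0.54 [347.0, 222.6] [[338.8, 197.7, 352.5, 230.3]]
[698.08406654  74.53398157 222.6       ] [[343.5, 221.2], [392.8, 187.4], [290.1, 192.1], [395.6, 82.2], [284.0, 85.4], [400.3, 192.5], [281.7, 198.0]]
0.66 [348.6, 215.9] [[338.9, 193.4, 353.9, 224.5]]
[694.00392835  75.55936813 222.6       ] [[344.2, 216.8], [393.3, 183.3], [290.9, 187.8], [396.3, 78.1], [284.9, 81.1], [400.7, 188.4], [282.6, 193.7]]
[541.05813512  28.76178019 403.93396958]
```

View pics/c2.png

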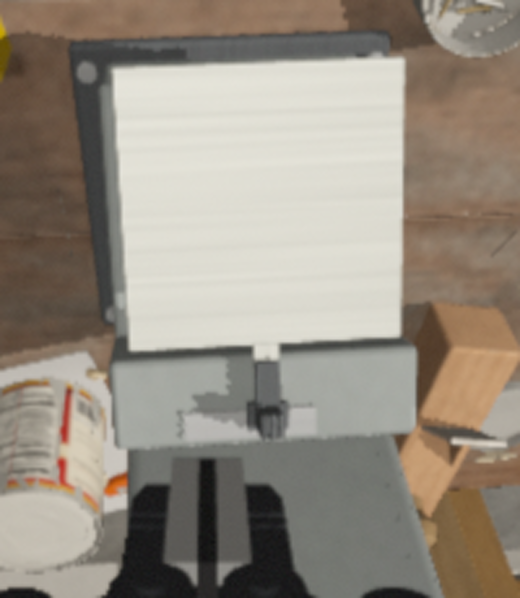

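```bash
python3 st.py 663 37 296
```

```text
q [-0.223 -0.344  1.878  0.156  1.214 -1.799] z [ 0.405  0.058 -0.912] y [0.006 0.998 0.066] p [541.1  28.8 403.9]
units [-2.253  0.061  4.946]
```

```bash
python3 -m creep '[{"fingers":0,"tx":-0.38,"ty":0.01,"tz":0.82,"turn":0},{"fingers":0,"tx":-0.38,"ty":0.01,"tz":0.82,"turn":0},{"fingers":0,"tx":-0.38,"ty":0.01,"tz":0.82,"turn":0},{"fingers":0,"tx":-0.38,"ty":0.01,"tz":0.82,"turn":0},{"fingers":0,"tx":-0.38,"ty":0.01,"tz":0.82,"turn":0},{"fingers":0,"tx":-0.38,"ty":0.01,"tz":0.82,"turn":0},{"fingers":0,"tx":0,"ty":0,"tz":0,"turn":0}]'; python3 st.py 691 41 232; python3 - <<'E'
from h import *
v=[648.18,70.29,-.00443]
c=arm.camera_info('wrist'); im=arm.snapshot('wrist'); cv2.imwrite('pics/w2.png',cv2.resize(im[130:330,200:440],None,fx=3,fy=3,interpolation=2))
for r in arm.pinpoint('wrist','latch_button')[:2]: print(r['p'],r['centre'])
print(proj(c,panel(v,[[92,0,73],[92,6,79],[92,-6,79],[63,75,57],[63,-75,57]])))
E
```

```text
time: 9.88
ee_pos: [663.1, 37.1, 289.1]
tcp_rot: [0.028, 2.733, 0.091]
wrist_force: [-1.0, -0.8, -0.4]
gripper_width: 0.1
finger_force: 0.0
q [-0.159  0.035  1.746  0.148  0.97  -1.769] z [ 0.396  0.059 -0.916] y [0.007 0.998 0.068] p [663.1  37.1 289.1]
units [-0.099  0.006  2.12 ]
0.9 [364.0, 219.1]
0.71 [312.4, 131.8]
[[361.1940189  217.76024464]
 [371.50874822 219.9459706 ]
 [354.15128738 220.83837973]
 [457.22697288 168.87705254]
 [253.50222747 177.83248892]]
```

View pics/w2.png

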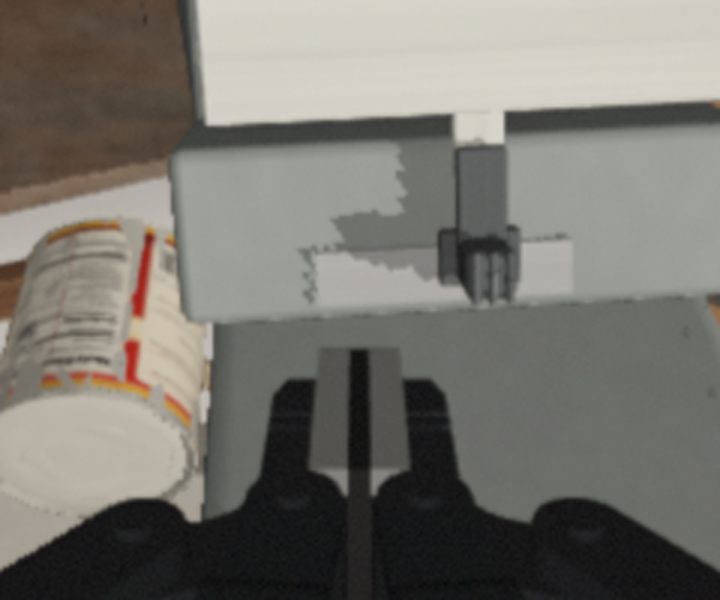

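```bash
python3 -m creep '[{"fingers":0,"tx":-0.03,"ty":0,"tz":0.5,"turn":0},{"fingers":0,"tx":-0.03,"ty":0,"tz":0.5,"turn":0},{"fingers":0,"tx":-0.03,"ty":0,"tz":0.5,"turn":0},{"fingers":0,"tx":0,"ty":0,"tz":0.5,"turn":0},{"fingers":0,"tx":0,"ty":0,"tz":0,"turn":0},{"fingers":0,"tx":0,"ty":0,"tz":0,"turn":0}]'; python3 st.py 691 41 232; 
```

```text
time: 10.48
ee_pos: [688.8, 40.5, 241.5]
tcp_rot: [0.027, 2.726, 0.089]
wrist_force: [0.2, -0.3, -0.0]
gripper_width: -0.0
finger_force: 0.0
q [-0.146  0.136  1.73   0.152  0.878 -1.771] z [ 0.403  0.058 -0.913] y [0.006 0.998 0.067] p [688.8  40.5 241.5]
units [ 0.061 -0.005  0.321]
```

```bash
python3 -m creep '[{"fingers":0,"tx":0.05,"ty":0,"tz":0.3,"turn":0},{"fingers":0,"tx":0,"ty":0.15,"tz":0.02,"turn":0},{"fingers":0,"tx":0,"ty":0.15,"tz":0.02,"turn":0},{"fingers":0,"tx":0,"ty":0.15,"tz":0.02,"turn":0},{"fingers":0,"tx":0,"ty":0.12,"tz":0,"turn":0},{"fingers":0,"tx":0,"ty":0.1,"tz":0,"turn":0},{"fingers":0,"tx":0,"ty":0,"tz":0,"turn":0}]'; python3 st.py 691 66 232; 
```

```text
time: 11.07
ee_pos: [691.9, 62.0, 231.4]
tcp_rot: [0.026, 2.726, 0.089]
wrist_force: [-0.7, -0.4, -0.0]
gripper_width: -0.3
finger_force: 0.2
q [-0.109  0.156  1.726  0.136  0.857 -1.729] z [ 0.402  0.059 -0.914] y [0.005 0.998 0.067] p [691.9  62.  231.4]
units [ 0.023  0.134 -0.022]
```

```bash
python3 -m creep '[{"fingers":0,"tx":0,"ty":0.1,"tz":0,"turn":0},{"fingers":0,"tx":0,"ty":0.06,"tz":0,"turn":0},{"fingers":0,"tx":0,"ty":0,"tz":0,"turn":0}]'; python3 st.py 691 69 232; python3 - <<'E'
from h import *
im=arm.snapshot('wrist'); cv2.imwrite('pics/w3.png',cv2.resize(im[60:360,140:500],None,fx=1.8,fy=1.8,interpolation=2))
for r in arm.pinpoint('wrist','latch_button')[:2]: print(r['p'],r['centre'])
for r in arm.pinpoint('wrist','knob')[:2]: print(r['p'],r['centre'])
E
```

```text
time: 11.32
ee_pos: [691.9, 66.6, 231.4]
tcp_rot: [0.027, 2.727, 0.09]
wrist_force: [0.1, -0.8, -0.1]
gripper_width: 0.3
finger_force: 0.1
q [-0.102  0.157  1.725  0.132  0.857 -1.719] z [ 0.402  0.059 -0.914] y [0.006 0.998 0.067] p [691.9  66.6 231.4]
units [ 0.023  0.082 -0.024]
0.91 [358.1, 261.4]
```

View pics/w3.png

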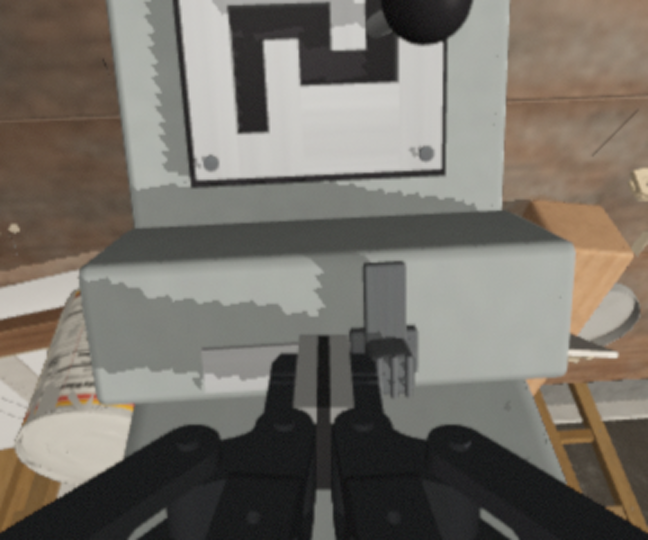

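```bash
python3 -m creep '[{"fingers":0,"tx":0,"ty":-0.2,"tz":-0.1,"turn":0},{"fingers":0,"tx":0,"ty":0,"tz":-1,"turn":0},{"fingers":0,"tx":0.3,"ty":0,"tz":-1,"turn":0},{"fingers":0.6,"tx":1,"ty":0.1,"tz":-0.6,"turn":0},{"fingers":0.6,"tx":1,"ty":0.1,"tz":0,"turn":0},{"fingers":0.6,"tx":1,"ty":0.1,"tz":0,"turn":0},{"fingers":0.6,"tx":0,"ty":0,"tz":0,"turn":0},{"fingers":0.6,"tx":0,"ty":0,"tz":0,"turn":0}]'; cat > knob.py <<'E'
from h import *
v=[648.18,70.29,-.00443]
def kn(V,U):  # panel coords of knob, lever angles (universal joint approx)
    t=np.array([np.tan(V),-np.tan(U),1.]); t/=np.linalg.norm(t); return np.array([0,0,-120])+162*t
cams=[]
for n in ('wrist','top','scene'):
    c=arm.camera_info(n); im=arm.snapshot(n)
    if n=='wrist': cv2.imwrite('pics/w4.png',im)
    r=arm.pinpoint(n,'knob')
    print(n,[(q['p'],q['centre']) for q in r[:2]])
    if r and r[0]['p']>.4: cams.append((n,c,np.array(r[0]['centre'])))
f=lambda q: np.concatenate([(proj(c,panel(v,[kn(*q)]))[0]-u)*(.5 if n!='wrist' else 1) for n,c,u in cams])
s=least_squares(f,[-.15,-.197],loss='soft_l1'); print('V,U',s.x,'res',s.fun.round(1))
print('knob world',panel(v,[kn(*s.x)]).round(1))
C=[(-24,24),(8,24),(8,0),(-8,0),(-8,-24),(24,-24)]
for x,y in C: 
    t=np.array([x,y,124.]);t/=np.linalg.norm(t); q=np.array([0,0,-120])+162*t
    print((x,y),q.round(1),panel(v,[q]).round(1))
E
python3 knob.py; python3 st.py
```

```text
time: 12.13
ee_pos: [567.4, 67.6, 265.1]
tcp_rot: [0.028, 2.728, 0.09]
wrist_force: [-0.5, -0.1, 1.2]
gripper_width: 51.4
finger_force: 0.0
wrist [(0.6, [351.8, 191.8])]
top [(0.57, [281.2, 199.3])]
scene [(0.56, [290.5, 219.9]), (0.56, [294.6, 230.2])]
V,U [-0.05219159 -0.20374116] res [ 0.   0.3 -0.   0.4  0.8  0.9]
knob world [[623.  103.1 145.1]]
(-24, 24) [-30.2  30.2  36.3] [[604.6 100.7 132.8]]
(8, 24) [10.2 30.7 38.7] [[639.2 101.1 154. ]]
(8, 0) [10.4  0.  41.7] [[637.8  70.3 156.7]]
(-8, 0) [-10.4   0.   41.7] [[619.4  70.4 146.9]]
(-8, -24) [-10.2 -30.7  38.7] [[620.8  39.7 144.4]]
(24, -24) [ 30.2 -30.2  36.3] [[657.7  40.  161.2]]
q [-0.127 -0.177  1.99   0.136  0.927 -1.737] z [ 0.403  0.058 -0.913] y [0.006 0.998 0.067] p [569.9  67.3 266.9]
```

View pics/w4.png

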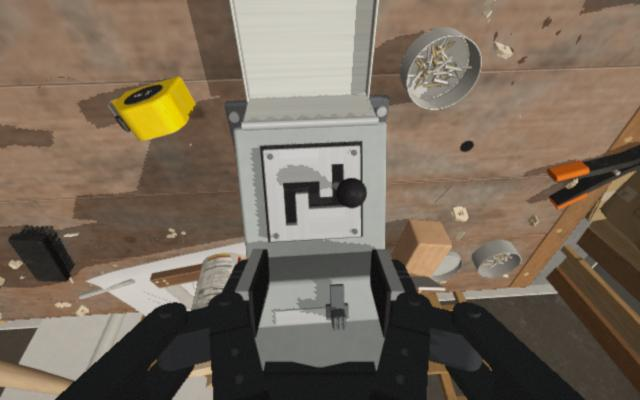

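```bash
python3 -m creep '[{"fingers":0.6,"tx":0.02,"ty":0.31,"tz":0.85,"turn":0},{"fingers":0.6,"tx":0.02,"ty":0.31,"tz":0.85,"turn":0},{"fingers":0.6,"tx":0.01,"ty":0.31,"tz":0.85,"turn":0},{"fingers":0.6,"tx":0,"ty":0,"tz":0.5,"turn":0},{"fingers":0.6,"tx":0,"ty":0,"tz":0.3,"turn":0},{"fingers":0.6,"tx":0,"ty":0,"tz":0,"turn":0}]'; python3 st.py 624.6 103.3 141.4
```

```text
time: 12.93
ee_pos: [607.7, 101.4, 173.2]
tcp_rot: [0.028, 2.73, 0.09]
wrist_force: [-0.6, -0.4, -0.9]
gripper_width: 51.4
finger_force: 0.0
q [-0.05   0.045  1.96   0.118  0.731 -1.672] z [ 0.399  0.059 -0.915] y [0.006 0.998 0.067] p [607.7 101.4 173.2]
units [-0.093 -0.004  1.199]
```

```bash
python3 -m creep '[{"fingers":0.6,"tx":-0.02,"ty":0,"tz":0.45,"turn":0},{"fingers":0.6,"tx":-0.02,"ty":0,"tz":0.4,"turn":0},{"fingers":0.6,"tx":0,"ty":0,"tz":0.35,"turn":0},{"fingers":0.6,"tx":0,"ty":0,"tz":0,"turn":0},{"fingers":0.6,"tx":0,"ty":0,"tz":0,"turn":0}]'; python3 st.py 624.6 103.3 141.4
```

```text
time: 13.35
ee_pos: [623.7, 103.2, 143.3]
tcp_rot: [0.028, 2.727, 0.089]
wrist_force: [0.6, 0.7, -0.1]
gripper_width: 50.9
finger_force: 0.0
q [-0.045  0.126  1.937  0.123  0.67  -1.676] z [ 0.402  0.058 -0.914] y [0.006 0.998 0.067] p [623.7 103.2 143.3]
units [-0.003 -0.002  0.071]
```

```bash
python3 -m creep '[{"fingers":0.25,"tx":0,"ty":0,"tz":0.05,"turn":0},{"fingers":0.2,"tx":0,"ty":0,"tz":0,"turn":0},{"fingers":0.2,"tx":0,"ty":0,"tz":0,"turn":0},{"fingers":0.2,"tx":0,"ty":0,"tz":0,"turn":0},{"fingers":0.2,"tx":0,"ty":0,"tz":0,"turn":0}]' 22; python3 st.py 639.2 101.1 154.0
```

```text
time: 13.77
ee_pos: [624.4, 103.6, 142.6]
tcp_rot: [0.027, 2.725, 0.089]
wrist_force: [-1.9, 0.8, 4.7]
gripper_width: 25.5
finger_force: 21.6
q [-0.044  0.128  1.936  0.124  0.668 -1.676] z [ 0.403  0.059 -0.913] y [0.006 0.998 0.067] p [624.4 103.6 142.6]
units [-0.607 -0.054 -0.154]
```

```bash
python3 -m creep '[{"fingers":0.2,"tx":-0.16,"ty":-0.01,"tz":-0.014,"turn":0},{"fingers":0.2,"tx":-0.16,"ty":-0.01,"tz":-0.014,"turn":0},{"fingers":0.2,"tx":-0.16,"ty":-0.01,"tz":-0.014,"turn":0},{"fingers":0.2,"tx":-0.15,"ty":-0.01,"tz":-0.014,"turn":0},{"fingers":0.2,"tx":0,"ty":0,"tz":0,"turn":0},{"fingers":0.2,"tx":0,"ty":0,"tz":0,"turn":0}]' 22; python3 st.py 639.2 70.8 154.2
```

```text
time: 14.27
ee_pos: [641.2, 101.9, 151.4]
tcp_rot: [0.027, 2.726, 0.09]
wrist_force: [-2.3, 2.8, 6.4]
gripper_width: 25.4
finger_force: 22.3
q [-0.046  0.151  1.892  0.122  0.689 -1.675] z [ 0.403  0.059 -0.913] y [0.006 0.998 0.067] p [641.2 101.9 151.4]
units [-0.011 -1.027 -0.172]
```

```bash
python3 -m creep '[{"fingers":0.2,"tx":0,"ty":-0.17,"tz":-0.03,"turn":0},{"fingers":0.2,"tx":0,"ty":-0.17,"tz":-0.03,"turn":0},{"fingers":0.2,"tx":0,"ty":0,"tz":0,"turn":0}]' 22; python3 st.py 639.2 70.8 154.2
```

```text
time: 14.52
ee_pos: [640.3, 90.9, 152.4]
tcp_rot: [0.028, 2.725, 0.089]
wrist_force: [-2.9, 0.8, 6.0]
gripper_width: 25.5
finger_force: 22.5
q [-0.066  0.144  1.898  0.133  0.692 -1.701] z [ 0.403  0.058 -0.913] y [0.007 0.998 0.067] p [640.3  90.9 152.4]
units [-0.012 -0.665 -0.109]
```

Moved freely past the corner; finish leg 2.

```bash
python3 -m creep '[{"fingers":0.2,"tx":0,"ty":-0.17,"tz":-0.03,"turn":0},{"fingers":0.2,"tx":0,"ty":-0.17,"tz":-0.03,"turn":0},{"fingers":0.2,"tx":0,"ty":-0.17,"tz":-0.03,"turn":0},{"fingers":0.2,"tx":0,"ty":-0.15,"tz":-0.02,"turn":0},{"fingers":0.2,"tx":0,"ty":0,"tz":0,"turn":0},{"fingers":0.2,"tx":0,"ty":0,"tz":0,"turn":0}]' 22; python3 st.py 620.8 70.9 144.4; python3 knob.py | head -5
```

```text
time: 15.02
ee_pos: [638.7, 70.8, 153.7]
tcp_rot: [0.028, 2.726, 0.089]
wrist_force: [-3.1, 0.4, 4.9]
gripper_width: 25.3
finger_force: 22.5
q [-0.104  0.134  1.907  0.155  0.7   -1.752] z [ 0.403  0.058 -0.914] y [0.007 0.998 0.066] p [638.7  70.8 153.7]
units [ 0.67  -0.022  0.045]
wrist [(0.59, [318.2, 275.8]), (0.48, [315.9, 227.7])]
top []
scene [(0.44, [294.2, 211.5])]
V,U [0.05527201 0.00656919] res [ 0.1  0.   1.2 -0.5]
knob world [[636.5  69.3 156.1]]
```

```bash
python3 -m creep '[{"fingers":0.2,"tx":0.17,"ty":0,"tz":0.01,"turn":0},{"fingers":0.2,"tx":0.17,"ty":0,"tz":0.01,"turn":0},{"fingers":0.2,"tx":0.17,"ty":0,"tz":0.01,"turn":0},{"fingers":0.2,"tx":0.16,"ty":0,"tz":0.01,"turn":0},{"fingers":0.2,"tx":0,"ty":0,"tz":0,"turn":0},{"fingers":0.2,"tx":0,"ty":0,"tz":0,"turn":0}]' 22; python3 st.py 622.2 40.2 141.9; python3 knob.py | head -5
```

```text
time: 15.82
ee_pos: [619.9, 71.7, 143.5]
tcp_rot: [0.028, 2.728, 0.088]
wrist_force: [-2.1, -1.8, 1.5]
gripper_width: 25.5
finger_force: 22.4
q [-0.105  0.108  1.957  0.16   0.678 -1.76 ] z [ 0.401  0.058 -0.914] y [0.006 0.998 0.066] p [619.9  71.7 143.5]
units [-0.082 -1.051  0.019]
wrist [(0.67, [317.2, 272.8])]
top [(0.63, [245.5, 234.7])]
scene [(0.52, [301.1, 217.7])]
V,U [-0.08588483  0.00376871] res [  0.2  -0.1  26.  -15.8   1.2  -0.2]
knob world [[616.5  69.8 145. ]]
```

```bash
python3 -m creep '[{"fingers":0.2,"tx":-0.03,"ty":-0.17,"tz":0,"turn":0},{"fingers":0.2,"tx":-0.01,"ty":-0.17,"tz":0,"turn":0},{"fingers":0.2,"tx":0,"ty":0,"tz":0,"turn":0}]' 22; python3 st.py 622.2 40.2 141.9
```

```text
time: 16.37
ee_pos: [621.8, 61.5, 144.2]
tcp_rot: [0.028, 2.727, 0.09]
wrist_force: [-2.4, 1.8, 2.8]
gripper_width: 25.8
finger_force: 22.4
q [-0.125  0.108  1.955  0.174  0.681 -1.788] z [ 0.402  0.059 -0.914] y [0.007 0.998 0.067] p [621.8  61.5 144.2]
units [-0.006 -0.712  0.034]
```

```bash
python3 -m creep '[{"fingers":0.2,"tx":0,"ty":-0.18,"tz":0.01,"turn":0},{"fingers":0.2,"tx":0,"ty":-0.18,"tz":0.01,"turn":0},{"fingers":0.2,"tx":0,"ty":-0.18,"tz":0.01,"turn":0},{"fingers":0.2,"tx":0,"ty":-0.17,"tz":0.01,"turn":0},{"fingers":0.2,"tx":0,"ty":0,"tz":0,"turn":0},{"fingers":0.2,"tx":0,"ty":0,"tz":0,"turn":0}]' 22; python3 st.py 659.1 40.5 158.7; python3 knob.py | head -5
```

```text
time: 16.87
ee_pos: [622.2, 39.8, 141.8]
tcp_rot: [0.028, 2.726, 0.088]
wrist_force: [-1.5, -0.7, 4.0]
gripper_width: 25.1
finger_force: 22.3
q [-0.166  0.109  1.959  0.197  0.682 -1.845] z [ 0.403  0.057 -0.914] y [0.007 0.998 0.066] p [622.2  39.8 141.8]
units [-1.351  0.07  -0.02 ]
wrist [(0.77, [321.1, 275.3])]
top []
scene [(0.63, [308.8, 215.3]), (0.27, [297.2, 205.2])]
V,U [-0.07009362  0.19194617] res [ 0.  -0.   0.6 -1.3]
knob world [[620.1  39.6 143.9]]
```

```bash
python3 -m creep '[{"fingers":0.2,"tx":-0.2,"ty":0.01,"tz":-0.02,"turn":0},{"fingers":0.2,"tx":-0.2,"ty":0.01,"tz":-0.02,"turn":0},{"fingers":0.2,"tx":-0.2,"ty":0.01,"tz":-0.01,"turn":0},{"fingers":0.2,"tx":-0.2,"ty":0.01,"tz":0,"turn":0},{"fingers":0.2,"tx":-0.2,"ty":0.01,"tz":0,"turn":0},{"fingers":0.2,"tx":-0.2,"ty":0.01,"tz":0.01,"turn":0},{"fingers":0.2,"tx":-0.19,"ty":0,"tz":0.02,"turn":0},{"fingers":0.2,"tx":0,"ty":0,"tz":0,"turn":0}]' 22; python3 -m creep '[{"fingers":0.2,"tx":0,"ty":0,"tz":0,"turn":0}]'; python3 st.py 659.1 40.5 158.7; python3 knob.py | head -5
```

```text
time: 17.83
ee_pos: [660.5, 41.3, 158.6]
tcp_rot: [0.027, 2.727, 0.09]
wrist_force: [-0.9, -1.0, 2.3]
gripper_width: 25.3
finger_force: 22.8
time: 17.92
ee_pos: [660.1, 41.3, 158.5]
tcp_rot: [0.028, 2.727, 0.09]
wrist_force: [0.8, -0.8, 1.9]
gripper_width: 25.1
finger_force: 22.7
q [-0.153  0.17   1.856  0.181  0.722 -1.816] z [ 0.402  0.059 -0.914] y [0.006 0.998 0.067] p [660.1  41.3 158.5]
units [ 0.027 -0.026 -0.021]
wrist [(0.92, [318.1, 276.1])]
top []
scene [(0.58, [296.8, 202.7])]
V,U [0.19094342 0.19338761] res [ 0.  -0.   0.2 -0.4]
knob world [[657.7  39.7 161.1]]
```

```bash
python3 -m creep '[{"fingers":0.2,"tx":-0.05,"ty":0,"tz":0,"turn":0},{"fingers":0.2,"tx":-0.03,"ty":0,"tz":0,"turn":0},{"fingers":0.2,"tx":0,"ty":0,"tz":0,"turn":0},{"fingers":0.2,"tx":0,"ty":0,"tz":0,"turn":0}]' 22; python3 -m creep '[{"fingers":0.55,"tx":0,"ty":0,"tz":0,"turn":0},{"fingers":0.55,"tx":0,"ty":0,"tz":0,"turn":0},{"fingers":0.55,"tx":0,"ty":0,"tz":0,"turn":0},{"fingers":0.55,"tx":0,"ty":0,"tz":0,"turn":0}]'; python3 st.py
```

```text
time: 18.55
ee_pos: [661.6, 41.2, 159.0]
tcp_rot: [0.028, 2.728, 0.09]
wrist_force: [-0.7, 0.2, -3.2]
gripper_width: 25.5
finger_force: 22.5
time: 18.88
ee_pos: [662.7, 41.0, 160.6]
tcp_rot: [0.027, 2.725, 0.089]
wrist_force: [-0.1, 0.6, -0.7]
gripper_width: 47.2
finger_force: 0.0
q [-0.153  0.172  1.849  0.18   0.725 -1.814] z [ 0.403  0.058 -0.913] y [0.006 0.998 0.067] p [662.7  41.  160.6]
```

```bash
python3 -m creep '[{"fingers":0.55,"tx":0,"ty":0,"tz":-0.5,"turn":0},{"fingers":0.55,"tx":0,"ty":0,"tz":-1,"turn":0},{"fingers":0.55,"tx":0.3,"ty":0,"tz":-1,"turn":0},{"fingers":0.55,"tx":1,"ty":0,"tz":-0.8,"turn":0},{"fingers":0.55,"tx":1,"ty":0,"tz":-0.5,"turn":0},{"fingers":0.55,"tx":1,"ty":0,"tz":-0.5,"turn":0},{"fingers":0.55,"tx":0,"ty":0,"tz":0,"turn":0},{"fingers":0.55,"tx":0,"ty":0,"tz":0,"turn":0}]'; python3 knob.py | head -5; python3 - <<'E'
from h import *
c=arm.camera_info('top')
im=arm.snapshot('top')
for t in('screw_tin','tape_measure'): print(t,arm.pinpoint('top',t)[0]['centre'])
im=arm.snapshot('wrist'); cv2.imwrite('pics/w5.png',im)
E
```

```text
time: 19.55
ee_pos: [518.8, 36.8, 238.7]
tcp_rot: [0.028, 2.724, 0.088]
wrist_force: [0.1, -0.1, -0.3]
gripper_width: 47.5
finger_force: 0.0
wrist [(0.67, [320.7, 287.2])]
top [(0.51, [311.1, 182.7])]
scene [(0.56, [294.7, 202.2])]
V,U [0.18199342 0.18099215] res [ 0.1  0.  -0.1 -0.5  1.2  0.1]
knob world [[656.3  41.6 161. ]]
screw_tin [310.7, 177.7]
tape_measure [376.6, 221.4]
```

View pics/w5.png

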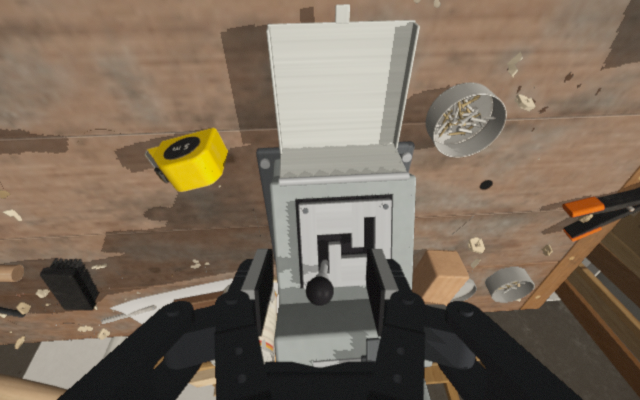

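```bash
python3 knob.py | head -5;python3 knob.py | sed -n 1,4p; python3 -c "
import cv2
im=cv2.imread('pics/w4.png')[150:340,260:420]; cv2.imwrite('pics/c5.png',cv2.resize(im,None,fx=3.1,fy=3.1,interpolation=2))"
```

```text
wrist [(0.56, [318.2, 287.0])]
top [(0.61, [312.3, 182.1])]
scene [(0.55, [295.5, 202.9])]
V,U [0.17685163 0.19608207] res [ 0.1  0.1 -0.1 -0.   1.2 -0.3]
knob world [[655.6  39.2 160.4]]
wrist [(0.9, [319.2, 288.5])]
top [(0.41, [311.8, 180.5]), (0.4, [287.7, 155.0])]
scene [(0.47, [293.9, 200.9])]
V,U [0.19036766 0.19089581] res [ 0.   0.3 -0.1  0.3  1.6  0.5]
```

View pics/c5.png

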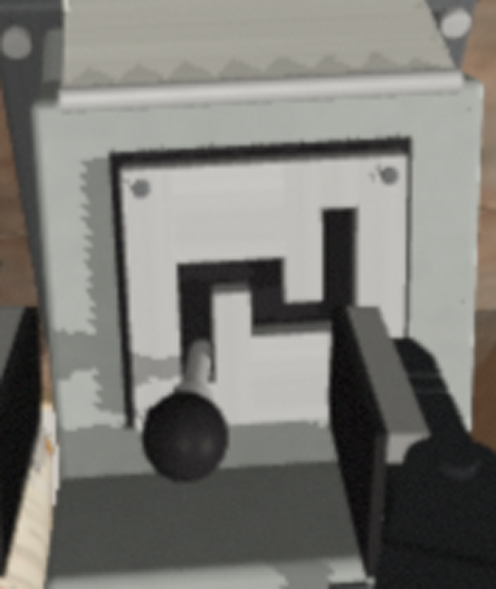

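```bash
python3 - <<'E'
from h import *
v=[648.18,70.29,-.00443]
c=arm.camera_info('wrist')
Q=[[-30,24,4],[30,-24,4],[30,-18,4],[30,-30,4],[46,-46,4],[-46,46,4],[24,-24,4],[20,-24,4],[20,-20,4]]
for q,u in zip(Q,proj(c,panel(v,Q))): print(q,((u-[260,150])*3.1).round(0))
E
```

```text
[-30, 24, 4] [338. 203.]
[30, -24, 4] [196. 379.]
[30, -18, 4] [214. 378.]
[30, -30, 4] [179. 380.]
[46, -46, 4] [134. 425.]
[-46, 46, 4] [405. 152.]
[24, -24, 4] [196. 363.]
[20, -24, 4] [195. 352.]
[20, -20, 4] [207. 351.]
```

```bash
python3 st.py 598 37 209; python3 st.py 626.2 41.2 145.5 | tail -1
```

```text
q [-0.216 -0.293  2.138  0.182  0.91  -1.85 ] z [ 0.402  0.059 -0.914] y [0.006 0.998 0.067] p [519.6  36.7 238.1]
units [-2.003 -0.039  1.937]
units [-2.011 -0.034  4.257]
```

```bash
python3 -m creep '[{"fingers":0,"tx":-0.5,"ty":0,"tz":0.5,"turn":0},{"fingers":0,"tx":-0.5,"ty":0,"tz":0.5,"turn":0},{"fingers":0,"tx":-0.5,"ty":0,"tz":0.5,"turn":0},{"fingers":0,"tx":-0.5,"ty":-0.03,"tz":0.5,"turn":0},{"fingers":0,"tx":0,"ty":0,"tz":0.8,"turn":0},{"fingers":0,"tx":0,"ty":0,"tz":0.8,"turn":0},{"fingers":0,"tx":0,"ty":0,"tz":0.6,"turn":0},{"fingers":0,"tx":0,"ty":0,"tz":0,"turn":0}]'; python3 -m creep '[{"fingers":0,"tx":-0.15,"ty":0,"tz":0,"turn":0},{"fingers":0,"tx":-0.1,"ty":0,"tz":0,"turn":0},{"fingers":0,"tx":0,"ty":0,"tz":0,"turn":0}]'; python3 st.py 635.0 40.9 149.4
```

```text
time: 21.32
ee_pos: [623.5, 41.6, 142.3]
tcp_rot: [0.028, 2.734, 0.091]
wrist_force: [-0.9, -0.2, -0.4]
gripper_width: 0.2
finger_force: 0.0
time: 21.57
ee_pos: [633.7, 40.7, 152.6]
tcp_rot: [0.027, 2.722, 0.088]
wrist_force: [0.1, 1.0, -0.1]
gripper_width: -0.2
finger_force: 0.0
q [-0.161  0.117  1.928  0.191  0.7   -1.834] z [ 0.406  0.058 -0.912] y [0.006 0.998 0.066] p [633.7  40.7 152.6]
units [0.002 0.001 0.115]
```

```bash
Z='{"fingers":0,"tx":0,"ty":0,"tz":0,"turn":0}'; python3 -m creep '[{"fingers":0,"tx":-0.04,"ty":0,"tz":0.06,"turn":0},{"fingers":0,"tx":0,"ty":0,"tz":0,"turn":0},{"fingers":0,"tx":0,"ty":0,"tz":0,"turn":0}]'; python3 -m creep '[{"fingers":0,"tx":-0.04,"ty":0,"tz":0,"turn":0},{"fingers":0,"tx":0,"ty":0,"tz":0,"turn":0},{"fingers":0,"tx":0,"ty":0,"tz":0,"turn":0}]'; python3 -m creep '[{"fingers":0,"tx":-0.04,"ty":0,"tz":0,"turn":0},{"fingers":0,"tx":0,"ty":0,"tz":0,"turn":0},{"fingers":0,"tx":0,"ty":0,"tz":0,"turn":0}]'
```

```text
time: 21.82
ee_pos: [634.0, 41.0, 149.4]
tcp_rot: [0.027, 2.726, 0.089]
wrist_force: [-0.1, 0.2, 0.1]
gripper_width: -0.1
finger_force: 0.0
time: 22.07
ee_pos: [635.0, 41.0, 149.3]
tcp_rot: [0.027, 2.727, 0.089]
wrist_force: [-0.7, -0.7, -0.2]
gripper_width: -0.2
finger_force: 0.0
time: 22.32
ee_pos: [636.1, 41.0, 149.7]
tcp_rot: [0.027, 2.727, 0.089]
wrist_force: [0.3, -0.2, -0.1]
gripper_width: -0.2
finger_force: 0.0
```

```bash
for i in 1; do python3 -m creep '[{"fingers":0,"tx":-0.06,"ty":0,"tz":0,"turn":0},{"fingers":0,"tx":0,"ty":0,"tz":0,"turn":0},{"fingers":0,"tx":0,"ty":0,"tz":0,"turn":0}]'|grep -E 'ee|wr'; python3 -m creep '[{"fingers":0,"tx":-0.05,"ty":0,"tz":0,"turn":0},{"fingers":0,"tx":0,"ty":0,"tz":0,"turn":0},{"fingers":0,"tx":0,"ty":0,"tz":0,"turn":0}]'|grep -E 'ee|wr'; python3 -m creep '[{"fingers":0,"tx":-0.05,"ty":0,"tz":0,"turn":0},{"fingers":0,"tx":0,"ty":0,"tz":0,"turn":0},{"fingers":0,"tx":0,"ty":0,"tz":0,"turn":0}]'|grep -E 'ee|wr'; done; python3 knob.py | head -5
```

```text
ee_pos: [637.6, 41.0, 150.2]
wrist_force: [-0.7, -0.1, 0.8]
ee_pos: [639.0, 40.9, 150.8]
wrist_force: [-1.0, 0.7, -1.0]
ee_pos: [639.8, 40.9, 151.0]
wrist_force: [-4.4, -0.4, -0.5]
wrist [(0.55, [320.2, 319.3])]
top [(0.47, [313.1, 178.8])]
scene [(0.47, [305.8, 214.8])]
V,U [0.21631164 0.19507618] res [-0.1 -0.2 -0.6  0.1 -5.  -6.9]
knob world [[661.6  39.5 162.2]]
```

```bash
python3 -m creep '[{"fingers":0,"tx":0.3,"ty":0,"tz":0,"turn":0},{"fingers":0,"tx":0.3,"ty":0,"tz":-0.6,"turn":0},{"fingers":0,"tx":0.3,"ty":0,"tz":-0.9,"turn":0},{"fingers":0,"tx":0.5,"ty":0,"tz":-0.9,"turn":0},{"fingers":0,"tx":0.8,"ty":0,"tz":-0.9,"turn":0},{"fingers":0,"tx":0.8,"ty":0,"tz":-0.6,"turn":0},{"fingers":0,"tx":0,"ty":0,"tz":0,"turn":0},{"fingers":0,"tx":0,"ty":0,"tz":0,"turn":0}]'; python3 knob.py | head -5; python3 knob.py | sed -n 4p
```

```text
time: 24.03
ee_pos: [511.0, 36.7, 223.9]
tcp_rot: [0.028, 2.722, 0.088]
wrist_force: [0.7, -0.4, 0.5]
gripper_width: -0.1
finger_force: 0.0
wrist []
top [(0.6, [311.3, 182.1])]
scene [(0.73, [299.0, 229.4]), (0.48, [295.0, 201.6])]
V,U [0.15780765 0.18458718] res [ -0.    0.8  -0.2 -13.1]
knob world [[652.6  40.9 159.7]]
V,U [0.23059912 0.21085809] res [-0.5 -0.2  0.9 -0.8]
```

```bash
python3 -c "
from bench import arm
print(arm.finish_job())"
```

```text
the job is handed in; nothing more can be done
None
```

The latch is slid left, the cover hangs fully open, the lever was pushed until it met the end stop of the upper right slot, and I saw no sign that the tin or tape measure moved; I handed the job in at about 24 s, but it returned no verdict.

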